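# Load spot plates on a platform shaker and wedge-lock its clamp bar

### The arm

A 7-joint arm with a two-finger parallel gripper is mounted at the origin on the work surface. World frame = base frame: x ahead of the robot, y to its left, z up, the work surface at z = 0. Lengths are in m, angles in degrees, forces in N, time in s.
With the tool pointing down it reaches from about 0.425 to 0.875 m from the base axis. Payload 8.4 kg.
Tool frame: the origin (TCP) lies midway between the tips of the shut fingers; the grasp point (between the pads) lies 19 mm behind it; z points along the fingers, y is the line along which they close (so a half turn about z gives the same grasp; the last joint's range is limited). The gripper opens to 85 mm and grips with 20 to 120 N. Pads are 22 mm wide; open, the fingers measure 114 mm over their backs; the gripper's body (76 mm by 85 mm) begins 54 mm behind the grasp point. The pads swing forward as they close: fully open they stand 13 mm farther back than shut.
Start: joints at [65.478, 19.091, 2.286, 83.961, -0.768, 76.965, -3.352], TCP at [0.21, -0.615, 0.231] pointing down, gripper open.
Joint ranges: [-147.57, 147.57], [-21.85, 119.76], [-74.77, 79.35], [14.55, 137.4], [-85.83, 265.84], [4.83, 119.75], [-152.11, 152.11]. Speed limits (degrees/s): [127.2, 127.2, 159.86, 159.86, 180, 180, 180].

### API

Orientations are given as a 3x3 rotation matrix whose columns are the frame's x, y, z axes.
In Python, from bench import robot, planner, capture, get_calibration, trace, place_of gives the robot as it stands. Calls block until the motion is done:
- robot.goto(position, orientation): joint-space move of the TCP to a pose.
- robot.move_straight(position, frame=None, speed=0.15): straight line of the TCP; frame=None keeps the orientation; speed is the mean speed in m/s.
- robot.move_joints(angles): joint-space move.
- robot.open_jaws() and robot.close(effort=None): open the fingers fully, or close them until they stop; effort is the grip in N (None keeps the last).
- robot.hold(seconds).
- planner.ik(position, orientation): joint angles nearest the present ones, or None.
- robot.get_state(): the state.
- capture(name): name is "scene" or "top" or "wrist"; returns (picture, depth): 400x640x3 uint8, red, green, blue; 400x640 float32, m along the optical axis (not along the pixel's ray), 0 where there is no reading.
- get_calibration(name): a dict with "fx", "fy", "cx", "cy" (pixels), "R" (3x3) and "t" (3): a world point X has camera coordinates R X + t. Camera axes: x right, y down, z forward; pixel columns grow to the right and rows downward; lengths in m; the calibration is good to about 2 mm. A picture is of the moment at which its call begins: read the wrist's pose just before it. get_calibration takes no time and is no camera call; for the wrist camera it gives the pose at the moment of the call.
A pose or a line that the arm cannot do raises robot.PlanningError and nothing moves.
- robot.sign_off(): hands the job in, once; it reports no verdict.
Trained networks look in the newest picture that a camera, given by its name, has taken for a name from the list of things; names that differ only in an ending like _2 or _b are one class to them, and where a whole thing is asked for, a point or a joint stands for the part that bears it (a point fixed in the world has none). Each returns a list of dicts, best first, with "score" (0 to 1); they miss things now and then, are a little off and sometimes report something else, mostly with a low value. They report only what shows in the picture. A call takes as long as a camera call. They do not tell look-alikes from the thing itself.
- trace(camera, query): "mask" (400x640 bool, what is visible of it) and "uv" ([column, row] in pixels, amid what is visible of it).
- place_of(camera, query): "uv" ([column, row] in pixels: a listed point, or the origin of a listed thing).
The state is a dict: "time": time; "joints": joint angles; "qvel": joint speeds; "joint_torque": joint torques, N m; "tcp_pos": TCP position; "tcp_rot": TCP orientation; "wrist_force": force on the tool from outside, world axes, zero at the start; "wrist_torque": the same for the moment, N m; "width": finger opening in m.
Only numpy, scipy, OpenCV 4.12 (cv2) and the standard library are available. Lean on these libraries where they do the work, as an engineer would, in place of code of your own. Each camera call takes 0.05 s, during which the arm holds its last target. There are 200 camera calls.

### The job

Load the shaker: knock its thumb wedge loose and draw the clamp bar back, then bring every spot plate from the bench onto the platform, side by side, with the lifter under them - keep the fingers off the plates. Slide the clamp bar up so that the plates stand closed up between it and the end fence with no gaps, and push the thumb wedge home until the bar is jammed fast. Lay the lifter back on its rest, and leave the beaker and the orange cup that stand beside the plates where they are.

Things in the scene. Friction and masses are not known exactly. Their poses are not given: they have to be found in the camera images.
- shaker: Platform shaker, white and teal box 250 x 320 mm, fixed, elsewhere in each run. Its flat platform (deck) is 90 mm above the bench. Origin on the bench below the middle of the loading area; y along the deck towards the end fence, x across it away from the robot. The deck ends at x = -90 mm (robot's side, open, no lip) and y = +-172 mm.
- deck (a point): Point on the deck's surface in the middle of the loading area (dark rubber), axes as the shaker's. In this frame the fence (26 mm high) has its inner face at y = +150 mm and the back lip (12 mm high) at x = +37 mm. Plates stand between fence and clamp bar, runners along x; a plate's middle may lie from x = -57 to +12 mm.
- clamp (a joint): Travel of the clamp bar along the deck's +y (to the fence), m: 0 = drawn fully back, at most 0.190. Clear length between fence and bar = 0.298 - travel, so three plates close at about 0.070 and two at 0.146. With the wedge free it slides with 1 to 3 N and stays where left. At the start it is jammed in mid deck.
- clamp_face (a point): Point on the clamp bar's pressing face (faces the deck's +y), 12 mm above the deck, at deck x = 0; axes as the deck's. The aluminium bar is 12 mm thick, from 3 to 24 mm above the deck, and spans deck x = -62 to +54 mm.
- clamp_post (a point): Grip point of the upright black round post on the clamp bar: 18 mm in diameter, top 65 mm above the deck, this point 47 mm above the deck. Pinch it from above to slide the bar. Bar (24 mm) and plates (23 mm) lie below.
- wedge: Brass thumb wedge, 32 mm long, in the carriage on the bar's far end; it rides with the bar. Slid to the deck's +y it tightens between ramp and rail, to -y it frees. Origin at deck height, mid wedge. In the clamp_face frame its y is 28 mm fully back, 56 mm as it meets the rail (x falls from 83 to 79 mm), a little more when jammed. About 2 N drag; a 12 N push jams it, an 8 to 20 N pull frees it.
- wedge_tab (a point): Grip point of the wedge's upright black thumb tab: 10 mm thick along the deck's y, 20 mm wide along x, top 60 mm above the deck, this point 47 mm above the deck in its middle. Nothing beside it is higher than 26 mm above the deck. A jammed wedge stays when let go; the bar then cannot be slid.
- rail: Fixed square steel rail along the far side of the deck, 16 x 16 mm, against which the wedge jams. Origin at deck height, middle of its length; y along the rail.
- lifter: Cranked spatula. Origin on the handle axis where to grip, x to the blade, z up. Black handle 18 wide (y), 16 high, x = -90 to 22 mm. Neck falls at x = 18 to 34 mm to the steel blade, parallel to the handle: 40 wide, 3 thick, x = 34 to 104 mm (last 12 mm only 26 wide), underside 48 mm below the origin. 0.15 kg, balances at x = 18 mm. At the start level on its rest, blade on the bench.
- rest: White fixed rest of the lifter. Its frame is that of the lying lifter (same x, origin on the bench straight below the grip point): home, the lifter's origin is 48 mm above this one. Saddle at x = -80 to -56 mm, its floor 40 mm high, between two cheeks 29 mm apart that rise to 56 mm.
- plate1: White porcelain spot plate, 12 wells, 66 (x) x 76 (y) x 23 mm, 0.12 to 0.19 kg; all alike. Origin mid underside, z up. It stands on two runners 9 mm wide along its 66 mm sides; between them a channel 58 wide, 12 mm high along x, open at both ends, takes the blade. Rides level with its middle 73 mm ahead of the lifter's origin. On the bench at first; x points away from the robot; None: absent.
- plate2: White porcelain spot plate, 12 wells, 66 (x) x 76 (y) x 23 mm, 0.12 to 0.19 kg; all alike. Origin mid underside, z up. It stands on two runners 9 mm wide along its 66 mm sides; between them a channel 58 wide, 12 mm high along x, open at both ends, takes the blade. Rides level with its middle 73 mm ahead of the lifter's origin. On the bench at first; x points away from the robot; None: absent.
- plate3: White porcelain spot plate, 12 wells, 66 (x) x 76 (y) x 23 mm, 0.12 to 0.19 kg; all alike. Origin mid underside, z up. It stands on two runners 9 mm wide along its 66 mm sides; between them a channel 58 wide, 12 mm high along x, open at both ends, takes the blade. Rides level with its middle 73 mm ahead of the lifter's origin. On the bench at first; x points away from the robot; None: absent.
- cup1: Bystander: orange sample cup on the bench between the plates and the lifter's side, 62 mm high, 62 mm across.
- beaker: Bystander: glass beaker on the bench between the plates and the shaker, 68 mm in diameter, 90 mm high.
Mind the look-alikes: they are no part of the job. What is shaped like the rest but blue is not meant.

How it is judged (in metres and radians):
On the way, in this order (a step that is already met when the one before it is completed fails the run):
1. every spot plate stands on the platform (x of plate1 in the frame of deck between -0.057 and 0.012 m and y of plate1 in the frame of deck between -0.115 and 0.116 m and z of plate1 in the frame of deck between -0.004 and 0.004 m and angle between each of plate1, plate2, plate3's own z axis and vertical below 0.08 rad and x of plate2 in the frame of deck between -0.057 and 0.012 m and y of plate2 in the frame of deck between -0.115 and 0.116 m and z of plate2 in the frame of deck between -0.004 and 0.004 m and x of plate3 in the frame of deck between -0.057 and 0.012 m and y of plate3 in the frame of deck between -0.115 and 0.116 m and z of plate3 in the frame of deck between -0.004 and 0.004 m), for 0.3 s.
2. the plates are closed up between fence and clamp bar, and the wedge jams the bar (all of step 1 and y of any of plate1, plate2, plate3 in the frame of deck above 0.107 m and y of any of plate1, plate2, plate3 in the frame of clamp_face below 0.043 m and (y of plate1 in the frame of plate2 between -0.081 and 0.081 m or y of plate1 in the frame of plate3 between -0.081 and 0.081 m) and (y of plate2 in the frame of plate1 between -0.081 and 0.081 m or y of plate2 in the frame of plate3 between -0.081 and 0.081 m) and (y of plate3 in the frame of plate1 between -0.081 and 0.081 m or y of plate3 in the frame of plate2 between -0.081 and 0.081 m) and contact force between wedge and rail above 5 N), for 0.3 s.
At the end, for the whole second after the job is handed in: Every plate stands flat and wholly on the deck, the row closed up with no gap over 5 mm between fence, plates and clamp bar; the wedge presses the rail with over 5 N; the lifter lies on its rest (within 20 mm along, 12 mm across, 5 mm in height, 0.15 rad), at rest (all of step 2 and x of lifter in the frame of rest between -0.02 and 0.02 m and y of lifter in the frame of rest between -0.012 and 0.012 m and z of lifter in the frame of rest between 0.043 and 0.053 m and angle between the x axis of lifter and the x axis of rest, either way round below 0.15 rad and angle between lifter's own z axis and vertical below 0.1 rad and linear speed of lifter below 0.02 m/s); the robot touches nothing.
It fails at once if the fingers touch a spot plate (contact force between the fingers and plate1 above 0.5 N or contact force between the fingers and plate2 above 0.5 N or contact force between the fingers and plate3 above 0.5 N).
It fails at once if the beaker or the orange cup beside the plates is knocked over or pushed away (more than 50 mm) (distance of any of cup1, beaker from where it was at the start of the episode above 0.05 m).
Of plate1, plate2, plate3 only 2 to 3 are there at a start; the rules pass over those that are not, and their reading is None.
At some moment in a run one of plate1, plate2, plate3 may be knocked a few centimetres aside while the robot is not near it.
It also fails if it takes over 210 s, if anything falls off the work surface, if the arm or the gripper's body presses on something with over 40 N, if the wrist force passes 120 N, or if a joint passes its speed limit or range.

## Working session

There is one attempt and no reset: what is moved stays moved. The work goes in short steps, each a Python script; the robot and the scene stay as the last script left them, time stands still between calls to the robot, and variables do not carry over. Pictures are saved under pics/ and viewed, on a budget of 14 in all, crops included, one or two more only if the job needs it, and the job is handed in when it is done.

```bash
ls; mkdir -p pics; cat > h.py <<'E'
import numpy as np, cv2
from bench import robot, planner, capture, get_calibration, trace, place_of
def back(cam,uv,depth=None,z=None,cal=None):
    c=cal or get_calibration(cam); R=np.array(c["R"]);t=np.array(c["t"])
    uv=np.atleast_2d(np.array(uv,float))
    r=np.c_[(uv[:,0]-c["cx"])/c["fx"],(uv[:,1]-c["cy"])/c["fy"],np.ones(len(uv))]
    o=-R.T@t; d=r@R
    s=(z-o[2])/d[:,2] if z is not None else np.asarray(depth)
    return o+d*np.reshape(s,(-1,1))
def cloud(cam,depth,mask,cal=None):
    v,u=np.nonzero(mask&(depth>0)); return back(cam,np.c_[u,v],depth=depth[v,u],cal=cal)
def save(n,p): cv2.imwrite(f"pics/{n}.png",cv2.cvtColor(p,cv2.COLOR_RGB2BGR))
E
python3 - <<'E'
from h import *
for cam in("scene","top"):
    p,d=capture(cam); save(cam,p); np.savez(f"{cam}.npz",p=p,d=d)
    c=get_calibration(cam); print(cam,-np.array(c["R"]).T@c["t"])
    for q in "shaker clamp_post wedge_tab rail lifter rest plate1 cup1 beaker clamp_face deck wedge".split():
        for f in(trace,place_of):
            for r in f(cam,q)[:4]:
                uv=np.array(r["uv"]); s=""
                if f is trace:
                    X=cloud(cam,d,r["mask"]); s=f'{len(X)} med {np.round(np.median(X,0),3)} top {np.round(np.percentile(X[:,2],98),3)}'
                print(q,f.__name__,round(r["score"],2),uv.round(1),s)
E
```

```text
pics
scene [ 1.3310293  -0.71633048  0.84004133]
shaker call 0.61 [421.6 174.4] 6762 med [0.587 0.238 0.087] top 0.119
shaker call 0.85 [412.3 185.9] 
shaker call 0.52 [423.5 156. ] 
clamp_post call 0.98 [440.8 153.1] 811 med [0.577 0.32  0.112] top 0.148
clamp_post call 0.57 [413.3 145.2] 
wedge_tab call 0.55 [208.2 279.2] 728 med [ 0.587 -0.433  0.059] top 0.063
wedge_tab call 0.51 [452.2 149.5] 115 med [0.586 0.368 0.122] top 0.149
rail call 0.68 [431.1 174.2] 282 med [0.635 0.22  0.103] top 0.106
rail call 0.53 [444.6 154.3] 858 med [0.572 0.319 0.111] top 0.148
rail call 0.26 [450.5 147.5] 120 med [0.586 0.369 0.122] top 0.149
rail call 0.89 [437.6 162.5] 
rail call 0.26 [390.8 236.4] 
lifter call 0.89 [192.6 257.8] 717 med [ 0.456 -0.431  0.012] top 0.056
lifter call 0.9 [191.6 241.3] 
rest call 0.78 [142.3 246.7] 611 med [ 0.357 -0.512  0.015] top 0.054
rest call 0.53 [206.1 235.5] 328 med [ 0.398 -0.36   0.014] top 0.055
rest call 0.76 [131.9 266.5] 
rest call 0.61 [192.5 255.2] 
plate1 call 0.81 [324.1 267.6] 721 med [ 0.682 -0.185  0.02 ] top 0.024
plate1 call 0.7 [355.2 24
[... 1891 characters left out ...]
 0.7 [185.4 211.7] 
plate1 call 0.57 [299.1 174.2] 
cup1 call 0.73 [411.  195.6] 278 med [ 0.573 -0.428  0.063] top 0.068
cup1 call 0.7 [166.3 199.2] 989 med [0.573 0.344 0.115] top 0.154
beaker call 0.62 [264.3 167.8] 452 med [0.665 0.048 0.09 ] top 0.095
beaker call 0.83 [264.6 169.6] 
clamp_face call 0.62 [170.4 198.7] 861 med [0.576 0.344 0.115] top 0.154
clamp_face call 0.49 [188.3 209.9] 8413 med [0.537 0.283 0.091] top 0.119
clamp_face call 0.46 [260.4 168.3] 445 med [0.666 0.049 0.09 ] top 0.095
clamp_face call 0.95 [186.  208.3] 
deck call 0.73 [188.9 209.4] 
deck call 0.3 [161.8 196.4] 
wedge call 0.58 [157.5 197.1] 69 med [0.582 0.369 0.124] top 0.154
wedge call 0.59 [162.9 196.9]
```

```bash
python3 - <<'E'
import cv2
a=cv2.imread("pics/top.png"); b=cv2.imread("pics/scene.png")
cv2.imwrite("pics/t2.png",cv2.resize(a[110:330,100:500],None,fx=2,fy=2,interpolation=2))
cv2.imwrite("pics/s2.png",cv2.resize(b[90:330,90:550],None,fx=1.73,fy=1.73,interpolation=2))
E
```

```text
(no output)
```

View pics/t2.png

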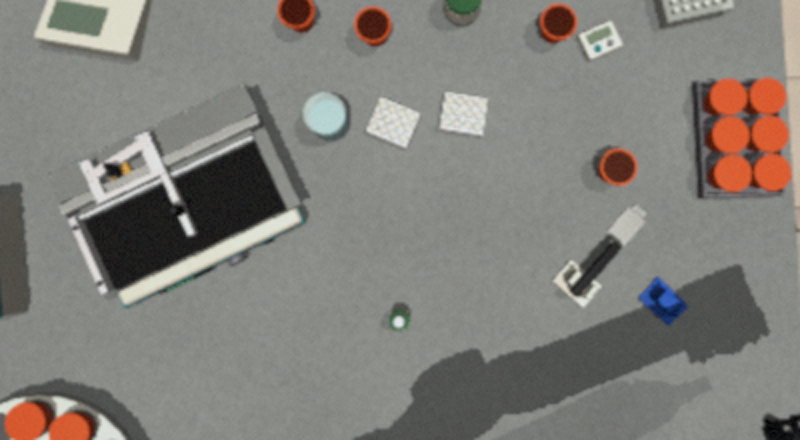

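View pics/s2.png

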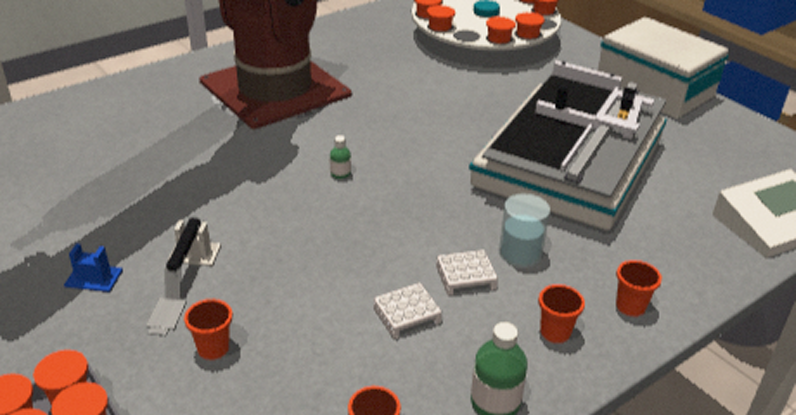

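Two plates are present. The fence is at the shaker's left end, and the white rest under the black handle is the real one. The shaker's yaw looks like about 25°. Next I'll fit it and take a close look.

```bash
python3 - <<'E'
from h import *
d=np.load("top.npz")["d"]; X=cloud("top",d,np.ones_like(d,bool))
m=(abs(X[:,2]-.1)<.03)&(abs(X[:,0]-.55)<.25)&(abs(X[:,1]-.3)<.22)
r=cv2.minAreaRect(X[m][:,:2].astype(np.float32)); print(r)
for q,z,uv in(("deck",.09,(188.9,209.4)),("rail",.098,(183.7,190))): print(q,back("top",uv,z=z))
s=robot.get_state(); R=np.array(s["tcp_rot"]); print(R.round(2))
c=get_calibration("wrist"); C=-np.array(c["R"]).T@c["t"]; print("cam in tool",R.T@(C-s["tcp_pos"]),(np.array(c["R"])@R).round(2),c["fx"],c["cx"])
a=np.radians(24.5)
def rot(yaw): # tool y at world yaw, z down
    y=np.array([np.cos(yaw),np.sin(yaw),0]);z=np.array([0,0,-1.]);return np.c_[np.cross(y,z),y,z]
for n,y in(("x",a),("-x",a+np.pi),("y",a+np.pi/2),("-y",a-np.pi/2)):
    for p in([.55,.26,.4],[.577,.343,.12],[.585,.37,.12],[.63,.2,.12]):
        q=planner.ik(p,rot(y)); print(n,p,None if q is None else np.round(q))
E
```

```text
((0.5644887685775757, 0.25572144985198975), (0.2331368774175644, 0.4193708002567291), 24.734241485595703)
deck [[0.53576895 0.28449336 0.09      ]]
rail [[0.59755719 0.29832009 0.098     ]]
[[ 0.95  0.32  0.  ]
 [ 0.32 -0.95  0.  ]
 [ 0.   -0.   -1.  ]]
cam in tool [ 0.07194726  0.00039411 -0.14250709] [[-0.    1.   -0.  ]
 [-0.96 -0.   -0.28]
 [-0.28  0.    0.96]] 346.638756576049 325.59154616989235
x [0.55, 0.26, 0.4] [-17.  13. -16.  72.   4.  95.  -8.]
x [0.577, 0.343, 0.12] [  5.  38. -58.  86.  33.  74. -32.]
x [0.585, 0.37, 0.12] [  2.  40. -57.  83.  34.  76. -33.]
x [0.63, 0.2, 0.12] [ 19.  37. -58.  87.  32.  74. -19.]
-x [0.55, 0.26, 0.4] None
-x [0.577, 0.343, 0.12] [  7.  41. -63.  86.  37.  76. 146.]
-x [0.585, 0.37, 0.12] [  4.  43. -63.  82.  39.  78. 144.]
-x [0.63, 0.2, 0.12] [ -67.   43.   69.   92.  -42.   74. -146.]
y [0.55, 0.26, 0.4] [ 15.  23. -63.  70.  20.  98.  71.]
y [0.577, 0.343, 0.12] [  2.  36. -52.  86.  29.  73.  61.]
y [0.585, 0.37, 0.12] [  4.  43. -63.  82.  39.  78.  54.]
y [0.63, 0.2, 0.12] [ 21.  40. -63.  87.  36.  75.  69.]
-y [0.55, 0.26, 0.4] [  16.   24.  -67.   70.   22.   99. -110.]
-y [0.577, 0.343, 0.12] [  -6.   31.  -40.   86.   21.   70. -114.]
-y [0.585, 0.37, 0.12] [  -9.   34.  -39.   83.   22.   71. -116.]
-y [0.63, 0.2, 0.12] [  16.   34.  -52.   88.   28.   72. -106.]
```

```bash
cat >> h.py <<'E'
def rot(yaw): # tool y axis at world yaw, z down
    y=np.array([np.cos(yaw),np.sin(yaw),0]);z=np.array([0,0,-1.]);return np.c_[np.cross(y,z),y,z]
E
python3 - <<'E'
from h import *
a=np.radians(24.7)
robot.goto([.35,-.45,.35],robot.get_state()["tcp_rot"])
robot.goto([.55,.27,.31],rot(a-np.pi/2))
cal=get_calibration("wrist"); p,d=capture("wrist"); save("w1",p); np.savez("w1.npz",p=p,d=d)
X=cloud("wrist",d,np.ones_like(d,bool),cal)
for q in "deck rail clamp_post clamp_face wedge_tab wedge".split():
    z={"deck":.09,"rail":.09,"clamp_post":.137,"clamp_face":.102,"wedge_tab":.137,"wedge":.09}[q]
    for r in place_of("wrist",q)[:3]: print(q,round(r["score"],2),np.round(r["uv"]),back("wrist",r["uv"],z=z,cal=cal)[0].round(4))
    for r in trace("wrist",q)[:2]:
        C=cloud("wrist",d,r["mask"],cal); t=np.percentile(C[:,2],97); T=C[C[:,2]>t-.006]
        print("  trace",round(r["score"],2),len(C),"top",t.round(4),"topmed",np.median(T,0).round(4))
print(robot.get_state()["time"])
E
```

```text
deck 0.69 [307. 173.] [0.5339 0.2822 0.09  ]
  trace 0.94 71843 top 0.1168 topmed [0.5712 0.3679 0.116 ]
rail 0.71 [304. 112.] [0.5905 0.3113 0.09  ]
  trace 0.92 5528 top 0.1073 topmed [0.6015 0.2889 0.1059]
clamp_post 0.95 [302. 205.] [0.5138 0.2764 0.137 ]
  trace 0.66 8007 top 0.1531 topmed [0.5246 0.2827 0.1513]
clamp_face 0.8 [297. 175.] [0.5298 0.2918 0.102 ]
  trace 0.65 7936 top 0.1523 topmed [0.5716 0.3659 0.1509]
  trace 0.31 804 top 0.151 topmed [0.5812 0.3728 0.1499]
wedge_tab 0.88 [229.  94.] [0.5803 0.3747 0.137 ]
  trace 0.86 780 top 0.151 topmed [0.5812 0.3727 0.1499]
wedge 0.72 [244.  89.] [0.5858 0.374  0.09  ]
  trace 0.65 787 top 0.151 topmed [0.5814 0.3724 0.1499]
  trace 0.27 71607 top 0.1168 topmed [0.5713 0.368  0.116 ]
6.7667
```

View pics/w1.png

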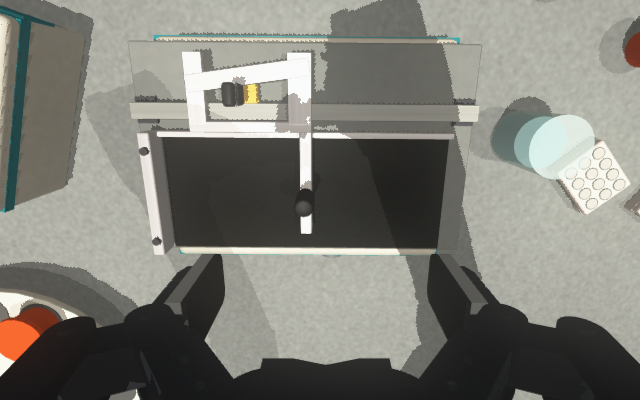

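The wrist view shows the deck with its fence on the left (column ~150), the bar mid deck (column 306), the post at (304,205), and the wedge tab and brass wedge at (230-250,94). Next I'll fit the shaker frame and find the tab and post.

```bash
python3 - <<'E'
from h import *
Z=np.load("w1.npz"); d=Z["d"]
X=cloud("wrist",d,np.ones_like(d,bool))   # arm has not moved since
a=np.radians(24.7); o=np.array([.534,.2822])
for it in range(3):
    B=np.array([[np.cos(a),np.sin(a)],[-np.sin(a),np.cos(a)]])
    L=(X[:,:2]-o)@B.T; z=X[:,2]
    rail=(abs(z-.106)<.003)&(L[:,0]>.04)&(L[:,0]<.10)&(L[:,1]<-.03)&(L[:,1]>-.12)
    # rail top centre line fit
    k=np.polyfit(L[rail,1],L[rail,0],1); a-=np.arctan(k[0]); print("slope",k)
B=np.array([[np.cos(a),np.sin(a)],[-np.sin(a),np.cos(a)]]); L=(X[:,:2]-o)@B.T
print("yaw",np.degrees(a))
def rg(n,m,ax): print(n,m.sum(),np.percentile(L[m],[2,50,98],axis=0)[:,ax].round(4))
rg("rail x",rail,0)
f=(abs(z-.116)<.002)&(L[:,1]>.12)&(L[:,1]<.2)&(L[:,0]>-.08)&(L[:,0]<.03); rg("fence y",f,1)
lip=(abs(z-.102)<.0025)&(L[:,0]>.02)&(L[:,0]<.06)&(L[:,1]<-.03)&(L[:,1]>-.12); rg("lip x",lip,0)
dk=(abs(z-.09)<.003)&(abs(L[:,1])<.1)&(L[:,0]<.03)&(L[:,0]>-.15); rg("deck x",dk,0)
dk=(abs(z-.09)<.003)&(abs(L[:,0])<.03); rg("deck y",dk,1)
bar=(abs(z-.114)<.0025)&(L[:,0]>-.08)&(L[:,0]<-.045)&(abs(L[:,1])<.05); rg("bar y",bar,1)
bar=(abs(z-.114)<.0025)&(L[:,0]>-.02)&(L[:,0]<.03)&(abs(L[:,1])<.05); rg("bar y",bar,1)
po=(z>.148)&(abs(L[:,1])<.05)&(abs(L[:,0])<.06); rg("post",po,0); rg("post",po,1)
tab=(z>.143)&(L[:,1]>.02)&(L[:,0]>.03)&(L[:,1]<.12); rg("tab",tab,0); rg("tab",tab,1); print(z[tab].max(),z[po].max())
E
```

```text
slope [0.00999418 0.06379309]
slope [0.00237452 0.06390187]
slope [0.00025798 0.06388638]
yaw 23.976563928681617
rail x 1587 [0.0434 0.0642 0.072 ]
fence y 1100 [0.1529 0.1579 0.1643]
lip x 552 [0.0385 0.0415 0.0445]
deck x 17716 [-0.0857 -0.0253  0.0279]
deck y 17661 [-0.2801 -0.0265  0.1528]
bar y 160 [-0.0036  0.0025  0.008 ]
bar y 501 [-0.0036  0.0023  0.0082]
post 28074 [0.0011 0.0205 0.0275]
post 28074 [-0.0481  0.0172  0.0487]
tab 312 [0.07   0.0798 0.0888]
tab 312 [0.0607 0.0646 0.0702]
0.1523066202652027 0.40418438556576675
```

```bash
python3 - <<'E'
from h import *
Z=np.load("w1.npz"); d=Z["d"]
X=cloud("wrist",d,np.ones_like(d,bool)); X=X[X[:,2]<.17]; z=X[:,2]
a=np.radians(24.5); o=np.array([.534,.2822])
def LL(a): 
    B=np.array([[np.cos(a),np.sin(a)],[-np.sin(a),np.cos(a)]]); return (X[:,:2]-o)@B.T
for it in range(4):
    L=LL(a); m=(abs(z-.106)<.0025)&(abs(L[:,0]-.064)<.012)&((L[:,1]<-.02)|(L[:,1]>.11))&(abs(L[:,1])<.16)
    k=np.polyfit(L[m,1],L[m,0],1); a-=np.arctan(k[0])
print("rail",np.degrees(a),k,np.ptp(L[m,1]))
L=LL(a)
def edges(m,ax,w):
    ys=L[m,1-ax]; b=np.linspace(ys.min(),ys.max(),9); out=[]
    for i in range(8):
        s=m&(L[:,1-ax]>=b[i])&(L[:,1-ax]<b[i+1])
        if s.sum()>8: out.append((b[i:i+2].mean(),L[s,ax].min(),L[s,ax].max()))
    out=np.array(out); print(w,"min",np.polyfit(out[:,0],out[:,1],1).round(4),"max",np.polyfit(out[:,0],out[:,2],1).round(4))
edges((abs(z-.116)<.003)&(abs(L[:,1]-.16)<.02)&(L[:,0]>-.08)&(L[:,0]<.03),1,"fence")
edges((abs(z-.102)<.003)&(L[:,0]>.03)&(L[:,0]<.05)&(L[:,1]<-.03)&(L[:,1]>-.12),0,"lip")
edges((abs(z-.09)<.003)&(abs(L[:,1])<.12)&(L[:,0]<0)&(L[:,0]>-.15),0,"deck")
edges((abs(z-.114)<.003)&(L[:,0]>-.07)&(L[:,0]<.03)&(abs(L[:,1])<.03),1,"bar")
po=(z>.149)&(abs(L[:,1])<.03)&(abs(L[:,0])<.06); print("post",np.percentile(L[po],[1,50,99],axis=0).round(4).tolist(),X[po].mean(0))
tab=(z>.145)&(L[:,1]>.02)&(L[:,0]>.03)&(L[:,1]<.12);print("tab",np.percentile(L[tab],[1,50,99],axis=0).round(4).tolist(),X[tab].mean(0))
E
```

```text
rail 24.153096474400233 [-1.53671371e-10  6.41069194e-02] 0.31989879475091204
fence min [0.0045 0.1526] max [-0.0021  0.1646]
lip min [-0.0012  0.0384] max [-0.0042  0.0436]
deck min [-0.0009 -0.0884] max [ 0.0003 -0.0001]
bar min [-0.0018 -0.0036] max [0.0007 0.008 ]
post [[-0.0263, -0.006], [-0.0177, 0.002], [-0.0104, 0.0103]] [0.51691086 0.27677974 0.15428803]
tab [[0.0702, 0.0604], [0.08, 0.0647], [0.0896, 0.0703]] [0.58036623 0.37405318 0.14980414]
```

```bash
cat >> h.py <<'E'
A=np.radians(24.15); O=np.array([.5342,.2851]); DX=np.array([np.cos(A),np.sin(A)]); DY=np.array([-np.sin(A),np.cos(A)])
def D(x,y,z): return [*(O+x*DX+y*DY),.09+z]
def toD(p): v=np.array(p)[:2]-O; return np.array([v@DX,v@DY,p[2]-.09])
RY=rot(A-np.pi/2)  # tool y along deck -y
RX=rot(A)          # tool y along deck x
def st(n=""):
    s=robot.get_state(); f=np.array(s["wrist_force"])
    print(n,"t",round(s["time"],1),"deck",toD(s["tcp_pos"]).round(4),"w",round(s["width"],4),"F deck",np.round([f[:2]@DX,f[:2]@DY,f[2]],1)); return s
E
python3 - <<'E'
from h import *
robot.goto(D(.0795,.063,.12),RY); robot.move_straight(D(.0795,.063,.030),speed=.12); st("down")
robot.close(50); st("grip")
robot.move_straight(D(.0795,.050,.030),speed=.04); st("pull1")
robot.move_straight(D(.082,.036,.030),speed=.05); st("pull2")
robot.move_straight(D(.082,-.07,.030),speed=.08); st("pull3")
robot.open_jaws(); st("open")
robot.move_straight(D(.082,-.07,.12),speed=.2)
robot.goto(D(0,-.02,.22),RY)
cal=get_calibration("wrist");p,d=capture("wrist"); save("w2",p)
X=cloud("wrist",d,np.ones_like(d,bool),cal); L=np.array([toD(x) for x in X[X[:,2]<.165]])
po=(L[:,2]>.058)&(abs(L[:,0]+.02)<.02)&(L[:,1]<.1); print("post",np.percentile(L[po],[1,50,99],axis=0).round(4).tolist())
tab=(L[:,2]>.055)&(abs(L[:,0]-.08)<.03);print("tab",np.percentile(L[tab],[1,50,99],axis=0).round(4).tolist())
E
```

```text
down t 8.3 deck [0.08   0.0632 0.031 ] w 0.0853 F deck [0.2 0.8 1. ]
grip t 9.0 deck [0.0795 0.0627 0.0302] w 0.0091 F deck [-1.1 -1.9  2.5]
pull1 t 9.5 deck [0.0798 0.0493 0.0302] w 0.009 F deck [ 0.6 -0.6  2.7]
pull2 t 9.9 deck [0.081  0.0351 0.0302] w 0.0091 F deck [-6.9 -1.7  7.1]
pull3 t 11.4 deck [ 0.0829 -0.0726  0.0302] w 0.0096 F deck [ 4.7 -0.2  2.2]
open t 12.1 deck [ 0.082  -0.0699  0.03  ] w 0.0849 F deck [ 0.1 -0.1  1. ]
post [[-0.0279, -0.1162, 0.0586], [-0.0193, -0.1077, 0.0645], [-0.0117, -0.1001, 0.0661]]
tab [[0.0724, -0.0777, 0.0554], [0.0819, -0.0724, 0.0598], [0.0922, -0.068, 0.0618]]
```

View pics/w2.png

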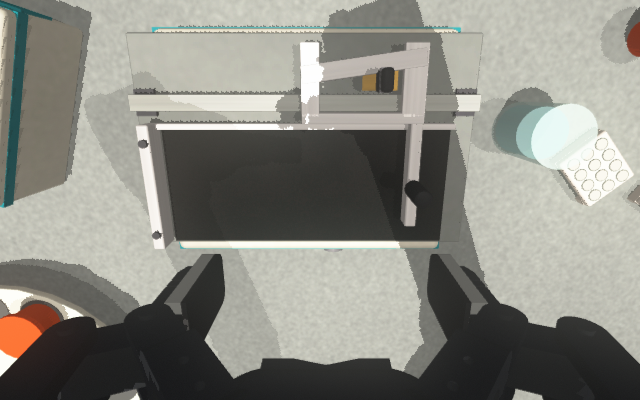

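The wedge is free and the bar has been drawn back, with its face at deck y ≈ -0.102. Now for the lifter.

```bash
python3 - <<'E'
from h import *
th=np.radians(-38)
p0=back("top",(404,235.7),z=.048)[0]; print("top est",p0)
for s in(-1,1):
    for p,t in((p0,th),([.6,-.17,.05],0),([.58,-.06,.05],np.radians(-10)),(D(-.12,.11,.06),A),(D(-.12,.02,.06),A)):
        q=planner.ik(p,rot(t+s*np.pi/2)); print(s,None if q is None else np.round(q))
robot.goto([p0[0]+.04,p0[1]-.03,.28],rot(th-np.pi/2))
cal=get_calibration("wrist");p,d=capture("wrist"); save("w3",p)
X=cloud("wrist",d,np.ones_like(d,bool),cal)
for r in trace("wrist","lifter")[:2]:
    C=cloud("wrist",d,r["mask"],cal); print(round(r["score"],2),len(C))
    for lo,hi,n in((.045,.062,"handle"),(-.004,.008,"blade")):
        h=C[(C[:,2]>lo)&(C[:,2]<hi)]
        if len(h)<20: continue
        rr=cv2.minAreaRect(h[:,:2].astype(np.float32)); print(n,len(h),np.median(h,0).round(4),rr,np.percentile(h[:,2],[5,50,95]).round(4))
for r in place_of("wrist","lifter")[:2]: print(r["score"],np.round(r["uv"]),back("wrist",r["uv"],z=.048,cal=cal))
for r in place_of("wrist","rest")[:2]: print("rest",r["score"],np.round(r["uv"]),back("wrist",r["uv"],z=0,cal=cal))
E
```

```text
top est [ 0.43248346 -0.41107488  0.048     ]
-1 [  71.   28.  -40.  101.   20.   59. -104.]
-1 [  53.   36.  -55.   96.   33.   65. -102.]
-1 [  44.   31.  -53.  102.   28.   61. -120.]
-1 [  12.   16.  -65.  107.   16.   67. -125.]
-1 [  23.   12.  -65.  109.   12.   66. -112.]
1 [ 83.  34. -56. 100.  31.  63.  68.]
1 [ 62.  47. -72.  96.  47.  73.  69.]
1 [ 55.  43. -72. 102.  44.  69.  50.]
1 [ 10.  15. -63. 107.  14.  67.  56.]
1 [ 22.  11. -63. 110.  11.  66.  69.]
0.82 3545
handle 1421 [ 0.4091 -0.3906  0.0555] ((0.40633344650268555, -0.3869050443172455), (0.020523451268672943, 0.1120142936706543), 46.156246185302734) [0.0522 0.0555 0.0569]
blade 1782 [ 0.4796 -0.4566  0.0029] ((0.4239242374897003, -0.40454524755477905), (0.03982089087367058, 0.2257947325706482), 46.80492401123047) [0.0014 0.0029 0.0043]
0.56 [329. 208.] [[ 0.42885059 -0.40987092  0.048     ]]
rest 0.72 [  4. 222.] [[ 0.66067059 -0.05484821  0.        ]]
```

View pics/w3.png

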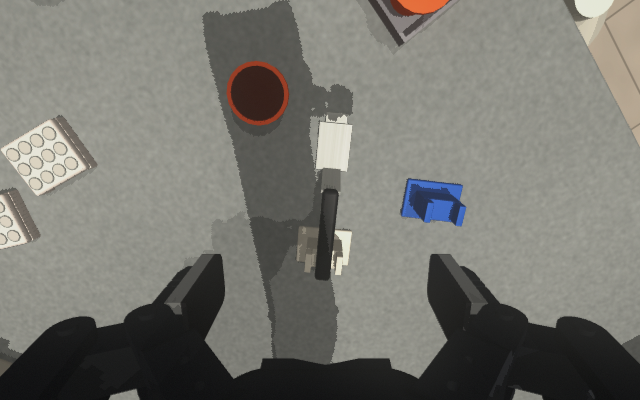

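The lifter's handle centre is at (.406,-.387) with yaw ≈ -43.7°, so its origin is at (.4308,-.4104). That agrees with the network. The image shows the handle at (327,235) and the blade at (333,145), with the cup clear. I'll pick it up and then look at the plates from the side.

```bash
cat >> h.py <<'E'
LT=np.radians(-43.7); LO=np.array([.4306,-.4103])
def plates(cam="wrist"):
    cal=get_calibration(cam); p,d=capture(cam); out=[]
    for r in trace(cam,"plate1"):
        C=cloud(cam,d,r["mask"],cal); C=C[(C[:,2]>.012)&(C[:,2]<.03)]
        if r["score"]<.4 or len(C)<100: continue
        T=C[C[:,2]>np.percentile(C[:,2],90)-.008]
        (c,(w,h),a)=cv2.minAreaRect(T[:,:2].astype(np.float32))
        a=np.radians(a if w<h else a+90)   # plate x along the short side
        a=(a+np.pi/2)%np.pi-np.pi/2
        out.append((r["score"],c,min(w,h),max(w,h),np.degrees(a),np.round(r["uv"])))
        print("plate",round(r["score"],2),np.round(c,4),"size",round(min(w,h),4),round(max(w,h),4),"yaw",round(np.degrees(a),1),np.round(r["uv"]))
    return p,out
E
python3 - <<'E'
from h import *
R=rot(LT-np.pi/2)
robot.goto([*LO,.12],R); robot.move_straight([*LO,.029],speed=.1); st("down")
robot.close(110); st("grip")
robot.move_straight([*LO,.15],speed=.12); s=st("lift"); print(s["tcp_pos"])
robot.goto([.60,-.30,.30],rot(-np.pi/2)); 
p,o=plates(); save("w4",p)
plates("top")
E
```

```text
down t 17.8 deck [-0.3787 -0.5926 -0.0603] w 0.0853 F deck [-0.2 -0.6  0.5]
grip t 18.5 deck [-0.379  -0.5923 -0.0606] w 0.016 F deck [-0.2  1.1  5.1]
lift t 19.6 deck [-0.3793 -0.5917  0.0591] w 0.0161 F deck [-0.4  0.  -1.6]
[ 0.43015191 -0.40998253  0.14909584]
plate 0.91 [ 0.6758 -0.1782] size 0.066 0.0762 yaw -10.4 [218.  90.]
plate 0.89 [ 0.6638 -0.0575] size 0.0663 0.0762 yaw -24.4 [121.  99.]
plate 0.88 [ 0.6773 -0.1776] size 0.0663 0.0752 yaw -9.8 [331. 167.]
plate 0.65 [ 0.6652 -0.0561] size 0.0658 0.0759 yaw -24.0 [297. 172.]
```

View pics/w4.png

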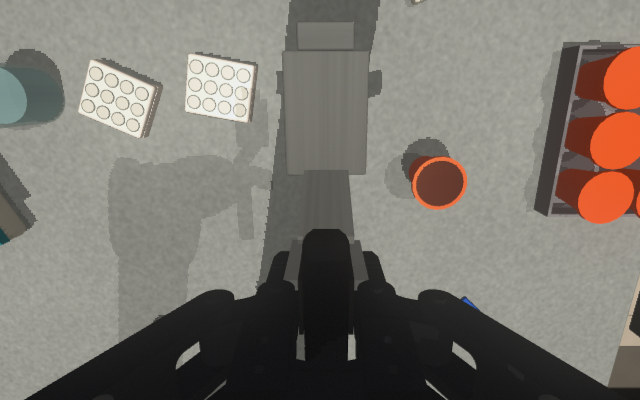

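Both cameras agree: plate A is at (.676,-.178) with yaw -10°, and plate B at (.664,-.057) with yaw -24°. The blade is visible at columns 285-368 and the cup at (440,183), which is clear. I'll load plate A first.

```bash
cat >> h.py <<'E'
def plane(cam,q,lo,hi):
    cal=get_calibration(cam); p,d=capture(cam); rs=trace(cam,q)
    for r in rs[:3]:
        m=cv2.erode(r["mask"].astype(np.uint8),np.ones((5,5)))>0
        C=cloud(cam,d,m,cal); C=C[(C[:,2]>lo)&(C[:,2]<hi)]
        if len(C)<60: continue
        c=np.median(C,0); k=np.linalg.lstsq(np.c_[C[:,:2]-c[:2],np.ones(len(C))],C[:,2],rcond=None)[0]
        print(cam,q,round(r["score"],2),len(C),"med",c.round(4),"slope",k.round(3),np.round(r["uv"]))
    return p
def unit(t): return np.array([np.cos(t),np.sin(t)])
def fetch(c,yaw):
    t=np.radians(yaw); u=unit(t); R=rot(t-np.pi/2); c=np.array(c)
    robot.goto([*(c-.160*u),.10],R)
    robot.move_straight([*(c-.155*u),.034],speed=.12); st("low")
    robot.move_straight([*(c-.073*u),.034],speed=.07); st("in")
    robot.move_straight([*(c-.073*u),.06],speed=.05); st("up")
    robot.hold(.2)
E
python3 - <<'E'
from h import *
R=np.array(robot.get_state()["tcp_rot"]); t=np.array(robot.get_state()["tcp_pos"])
cal=get_calibration("wrist");p,d=capture("wrist")
X=(cloud("wrist",d,np.ones_like(d,bool),cal)-t)@R
b=X[(abs(X[:,1])<.017)&(X[:,0]>.045)&(X[:,0]<.09)&(X[:,2]>.01)&(X[:,2]<.05)]
print("blade in tool: z fit",np.polyfit(b[:,0],b[:,2],1),np.polyfit(b[:,1],b[:,2],1),len(b))
b=X[(abs(X[:,1])<.04)&(X[:,0]>.045)&(X[:,0]<.12)&(X[:,2]>.01)&(X[:,2]<.05)]; print(b.min(0),b.max(0))
fetch((.6764,-.1780),-10.2)
robot.move_straight([*( np.array([.6764,-.178])-.073*unit(np.radians(-10.2))),.16],speed=.1); st("high")
p=plane("wrist","plate1",.1,.3); save("w5",p)
E
```

```text
blade in tool: z fit [-0.00060625  0.02658796] [-0.00364009  0.02654651] 7084
[ 0.04500321 -0.01982894  0.02387925] [0.10272997 0.02044471 0.02888587]
low t 22.6 deck [-0.1872 -0.3934 -0.0556] w 0.0162 F deck [ 1.3  0.  -1.6]
in t 23.9 deck [-0.1203 -0.4394 -0.056 ] w 0.0162 F deck [-0.6  0.3 -2. ]
up t 24.6 deck [-0.1201 -0.4396 -0.03  ] w 0.016 F deck [-0.5  0.  -3.4]
high t 25.9 deck [-0.1204 -0.4394  0.0692] w 0.0162 F deck [ 0.2  0.3 -3. ]
wrist plate1 0.7 25132 med [ 0.6787 -0.1783  0.1436] slope [-0.006 -0.003  0.144] [324.  84.]
```

View pics/w5.png

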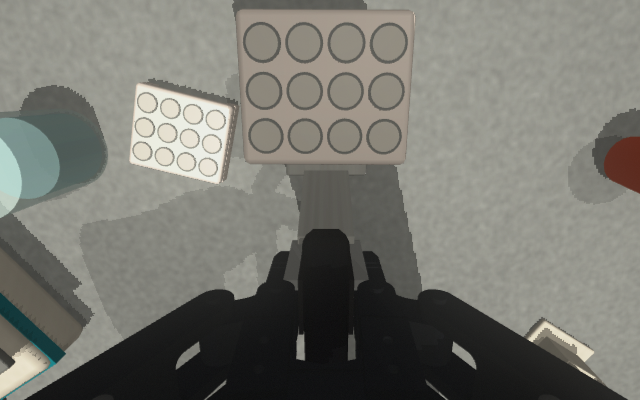

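The plate rides level and centred on the blade (slope < 0.01). I'll carry it to the fence end.

```bash
cat >> h.py <<'E'
def deliver(x,y,dy=0.):
    # plate middle to deck (x,y)
    p=robot.get_state()["tcp_pos"]
    robot.move_straight([p[0],p[1],.22],speed=.12)
    robot.move_straight(D(x-.073,y,.13),RY,speed=.16); st("over")
    robot.move_straight(D(x-.073,y,.052),speed=.09)
    robot.move_straight(D(x-.073,y,.034),speed=.04); st("set")
    robot.move_straight(D(x-.155,y,.034),speed=.08); st("out")
    robot.move_straight(D(x-.155,y,.12),speed=.15)
def deckplates(cam="wrist"):
    cal=get_calibration(cam); p,d=capture(cam)
    for r in trace(cam,"plate1")[:4]:
        C=cloud(cam,d,r["mask"],cal); C=C[(C[:,2]>.105)&(C[:,2]<.12)]
        if len(C)<80: continue
        L=np.array([toD(c) for c in C]); T=L[abs(L[:,2]-.0225)<.004]
        c,s,a=cv2.minAreaRect(T[:,:2].astype(np.float32)); print(cam,round(r["score"],2),"deckplate",np.round(c,4),np.round(s,4),round(a,1),"z",np.percentile(T[:,2],[5,50,95]).round(4),np.round(r["uv"]))
    return p
E
python3 - <<'E'
from h import *
deliver(-.025,.106)
robot.goto(D(-.03,-.02,.24),RY)
p=deckplates(); save("w6",p); deckplates("top"); plates("top")
E
```

```text
over t 30.3 deck [-0.0979  0.1056  0.13  ] w 0.0163 F deck [ 0.1 -0.  -2.8]
set t 31.9 deck [-0.0979  0.1062  0.0341] w 0.0162 F deck [-0.1  0.2 -2.2]
out t 33.0 deck [-0.1797  0.1059  0.0341] w 0.0159 F deck [ 0.6  0.2 -1.1]
wrist 0.71 deckplate [-0.025   0.1054] [0.0663 0.0757] 0.0 z [0.0213 0.0231 0.0245] [207. 158.]
top 0.45 deckplate [-0.0224  0.0815] [0.0693 0.0323] 13.2 z [0.0199 0.0233 0.0258] [166. 227.]
plate 0.79 [ 0.6648 -0.0564] size 0.0654 0.0761 yaw -25.1 [298. 171.]
```

View pics/w6.png

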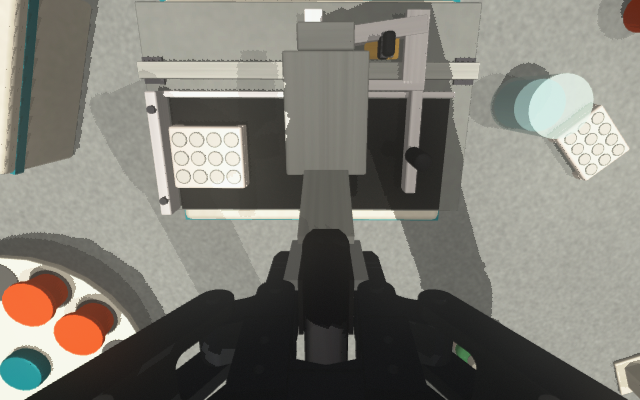

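Plate A stands at deck (-.025,.105), square and flat. Next is plate B, measured twice at (.664,-.057) with yaw ≈ -24.7°.

```bash
python3 - <<'E'
from h import *
t=np.radians(-24.7); c=np.array([.6643,-.057])
robot.goto([*(c-.16*unit(t)),.28],rot(t-np.pi/2))
p,o=plates("top")
b=[q for q in o if np.hypot(*(np.array(q[1])-c))<.1]
if b and np.hypot(*(np.array(b[0][1])-c))>.008: print("MOVED"); raise SystemExit
fetch(c,-24.7)
robot.move_straight([*(c-.073*t.__class__(1)*unit(t)),.16],speed=.1)
plane("wrist","plate1",.1,.3)
deliver(-.025,.022)
robot.goto([*LO,.25],rot(LT-np.pi/2))
p=deckplates("top"); p=deckplates("scene"); save("s3",p)
E
```

```text
plate 0.8 [ 0.6647 -0.0562] size 0.0645 0.0751 yaw -25.3 [297. 170.]
low t 37.5 deck [-0.1227 -0.2487 -0.0554] w 0.0161 F deck [ 0.1  0.1 -0.9]
in t 38.9 deck [-0.0695 -0.31   -0.056 ] w 0.0158 F deck [-0.5 -0.7 -1.9]
up t 39.5 deck [-0.0694 -0.3105 -0.03  ] w 0.0161 F deck [-0.1 -0.5 -3.6]
wrist plate1 0.96 25211 med [ 0.6663 -0.0578  0.1437] slope [-0.006 -0.001  0.144] [327.  86.]
over t 43.9 deck [-0.0979  0.0212  0.1299] w 0.0161 F deck [ 0.3 -0.3 -2.8]
set t 45.5 deck [-0.098   0.0221  0.034 ] w 0.0161 F deck [ 0.1 -0.2 -0.9]
out t 46.6 deck [-0.1797  0.022   0.0341] w 0.0162 F deck [-0.6 -0.  -1.3]
top 0.67 deckplate [0.0048 0.0887] [0.0755 0.0665] 89.9 z [0.0195 0.0229 0.0261] [159. 222.]
top 0.59 deckplate [-0.0247 -0.0079] [0.0318 0.0618] 74.8 z [0.0198 0.024  0.0261] [186. 217.]
scene 0.72 deckplate [-0.0218  0.0008] [0.063 0.051] 0.4 z [0.0193 0.0229 0.0259] [412. 147.]
scene 0.52 deckplate [0.0083 0.0856] [0.0603 0.0805] 1.9 z [0.0189 0.0209 0.0235] [431. 145.]
```

```bash
python3 -c "
import cv2;b=cv2.imread('pics/s3.png');cv2.imwrite('pics/s3c.png',cv2.resize(b[100:230,330:520],None,fx=4,fy=4,interpolation=2))"
```

```text
(no output)
```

View pics/s3c.png

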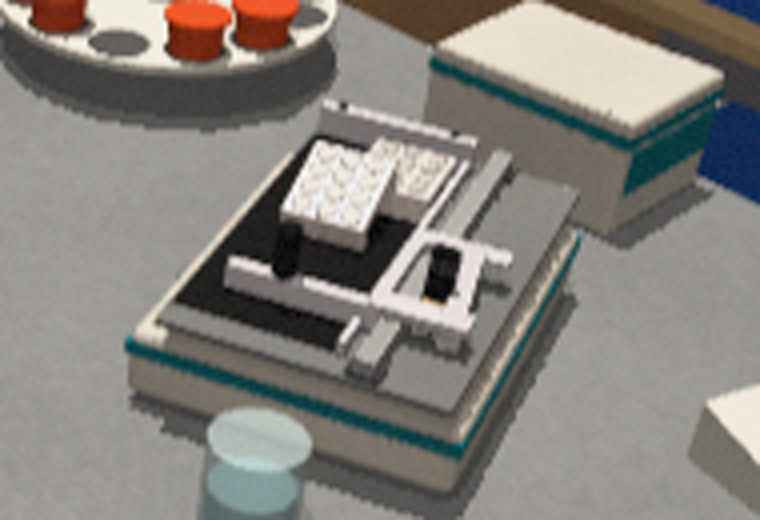

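Plate A was knocked about 30 mm towards the back lip (deck ≈ (.005,.089)), but it stands flat and plate B is beside it. I'll lay the lifter home, then look at the deck from close by.

```bash
python3 - <<'E'
from h import *
R=rot(LT-np.pi/2)
robot.move_straight([*LO,.07],speed=.15); robot.move_straight([*LO,.0295],speed=.06); st("low")
robot.open_jaws(); robot.move_straight([*LO,.16],speed=.15)
robot.goto([LO[0]+.04,LO[1]-.03,.28],R)
cal=get_calibration("wrist");p,d=capture("wrist")
for r in trace("wrist","lifter")[:1]:
    C=cloud("wrist",d,r["mask"],cal); h=C[(C[:,2]>.045)&(C[:,2]<.062)]
    print("handle",cv2.minAreaRect(h[:,:2].astype(np.float32)),np.percentile(h[:,2],[5,50,95]))
robot.goto(D(-.03,-.02,.24),RY); p=deckplates(); save("w7",p)
cal=get_calibration("wrist");p,d=capture("wrist")
X=cloud("wrist",d,np.ones_like(d,bool),cal); L=np.array([toD(x) for x in X[X[:,2]<.165]])
po=(L[:,2]>.058)&(abs(L[:,0]+.02)<.02)&(L[:,1]<.1); print("post",np.percentile(L[po],[1,50,99],axis=0).round(4).tolist())
tab=(L[:,2]>.055)&(abs(L[:,0]-.08)<.03);print("tab",np.percentile(L[tab],[1,50,99],axis=0).round(4).tolist())
E
```

```text
low t 52.0 deck [-0.3792 -0.5919 -0.0606] w 0.016 F deck [-1.9  2.6  3. ]
handle ((0.4059789776802063, -0.386858731508255), (0.01908118650317192, 0.11062013357877731), 45.65166473388672) [0.05239584 0.05545572 0.05689432]
wrist 0.93 deckplate [-0.0249  0.0218] [0.066  0.0799] 0.7 z [0.021  0.0244 0.0263] [283. 162.]
wrist 0.6 deckplate [0.0039 0.0884] [0.0756 0.0653] 90.0 z [0.0216 0.0231 0.0245] [215. 130.]
post [[-0.0282, -0.1164, 0.0582], [-0.0196, -0.1078, 0.0645], [-0.0118, -0.1004, 0.0662]]
tab [[0.0724, -0.0777, 0.0554], [0.0823, -0.0724, 0.0599], [0.0922, -0.0679, 0.0621]]
```

View pics/w7.png

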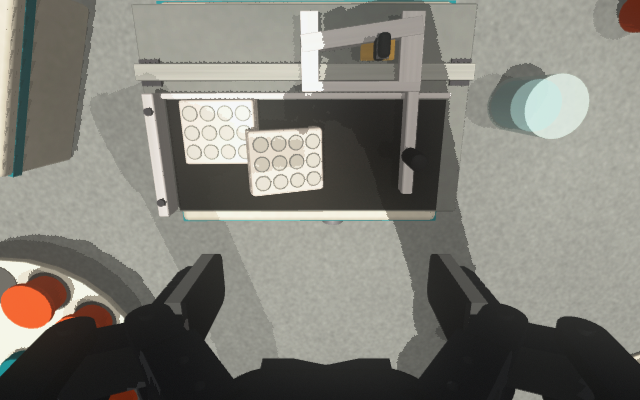

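Plate B seems to be leaning on A's corner: it overlaps A in the image at (250,145), and the centres are only 67 mm apart. I'll measure its tilt.

```bash
python3 - <<'E'
from h import *
cal=get_calibration("wrist");p,d=capture("wrist"); np.savez("w7.npz",p=p,d=d,**{k:np.array(v) for k,v in cal.items()})
for r in trace("wrist","plate1")[:2]:
    m=cv2.erode(r["mask"].astype(np.uint8),np.ones((3,3)))>0
    L=np.array([toD(x) for x in cloud("wrist",d,m,cal)]); L=L[L[:,2]>.012]
    c=np.median(L,0); k=np.linalg.lstsq(np.c_[L[:,:2]-c[:2],np.ones(len(L))],L[:,2],rcond=None)[0]
    res=L[:,2]-(np.c_[L[:,:2]-c[:2],np.ones(len(L))]@k); T=L[abs(res)<.0025]
    rc=cv2.minAreaRect(T[:,:2].astype(np.float32))
    print(round(r["score"],2),len(L),"med",c.round(4),"plane slope x,y",k.round(3),"rms",res.std().round(4),"z",np.percentile(L[:,2],[1,50,99]).round(4))
    print(np.round(cv2.boxPoints(rc),4).tolist())
E
```

```text
0.94 4058 med [0.0088 0.0898 0.0232] plane slope x,y [-0.004  0.009  0.023] rms 0.0011 z [0.0193 0.0232 0.0251]
[[-0.027699999511241913, 0.050700001418590546], [0.03550000116229057, 0.050700001418590546], [0.03550000116229057, 0.12479999661445618], [-0.02759999968111515, 0.12479999661445618]]
0.6 4658 med [-0.0223  0.0201  0.0356] plane slope x,y [-0.016  0.336  0.036] rms 0.0021 z [0.0217 0.0356 0.047 ]
[[-0.057500001043081284, 0.05310000106692314], [-0.05689999833703041, -0.018200000748038292], [0.008299999870359898, -0.01759999990463257], [0.007600000128149986, 0.053700000047683716]]
```

Plate B leans 18.6° on A's edge. Its channel is still open to the blade at deck y ≈ .004 to .044. I'll go in under it with the level blade, lift it so it levels off on the blade, shift it clear in -y and set it down again.

```bash
python3 - <<'E'
from h import *
robot.goto([*LO,.25],rot(LT-np.pi/2)); robot.move_straight([*LO,.029],speed=.15)
robot.close(110); robot.move_straight([*LO,.15],speed=.14); st("lift")
robot.goto(D(-.182,.024,.14),RY)
R=np.array(robot.get_state()["tcp_rot"]); t=np.array(robot.get_state()["tcp_pos"])
p=plane("wrist","plate1",.1,.17)
robot.move_straight(D(-.180,.024,.033),speed=.14); st("low")
robot.move_straight(D(-.0975,.024,.033),speed=.06); st("in")
robot.move_straight(D(-.0975,.024,.058),speed=.03); st("up1")
robot.move_straight(D(-.0975,.024,.085),speed=.04); st("up2")
robot.hold(.2); p=plane("wrist","plate1",.1,.2); save("w8",p)
E
```

```text
lift t 62.8 deck [-0.3794 -0.5917  0.059 ] w 0.0161 F deck [-0.7 -0.6 -2.1]
low t 66.2 deck [-0.1797  0.0242  0.0335] w 0.0161 F deck [ 0.7  1.  -1. ]
in t 67.7 deck [-0.0978  0.0239  0.033 ] w 0.0161 F deck [-0.7  0.6 -1.4]
up1 t 68.7 deck [-0.0975  0.0239  0.0579] w 0.0161 F deck [-0.  -0.3 -2.3]
up2 t 69.5 deck [-0.0976  0.0238  0.0848] w 0.0162 F deck [ 0.4 -0.1 -3.3]
wrist plate1 0.72 9989 med [0.4934 0.3718 0.1132] slope [0.002 0.002 0.113] [192.  46.]
wrist plate1 0.55 24947 med [0.5046 0.295  0.1593] slope [-0.004 -0.002  0.159] [332.  87.]
```

View pics/w8.png

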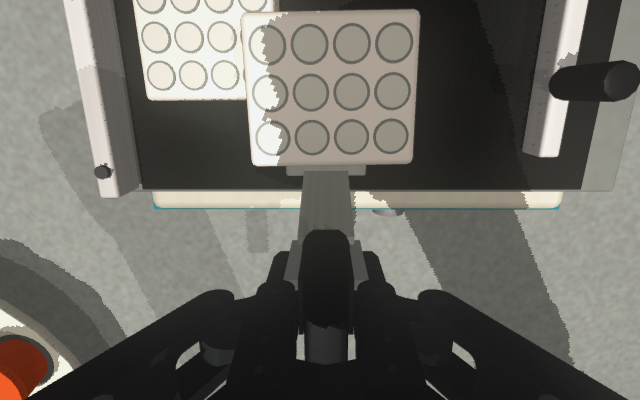

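B is level on the blade and clear above A. I'll shift it away, set it down, verify from above, then return the lifter.

```bash
python3 - <<'E'
from h import *
robot.move_straight(D(-.083,-.006,.085),speed=.06); 
robot.move_straight(D(-.083,-.006,.052),speed=.08); robot.move_straight(D(-.083,-.006,.034),speed=.04); st("set")
robot.move_straight(D(-.165,-.006,.034),speed=.08); robot.move_straight(D(-.165,-.006,.10),speed=.15)
robot.goto([*LO,.20],rot(LT-np.pi/2)); robot.move_straight([*LO,.07],speed=.15); robot.move_straight([*LO,.0295],speed=.06)
robot.open_jaws(); robot.move_straight([*LO,.16],speed=.15)
robot.goto([LO[0]+.04,LO[1]-.03,.28],rot(LT-np.pi/2))
cal=get_calibration("wrist");p,d=capture("wrist")
for r in trace("wrist","lifter")[:1]:
    C=cloud("wrist",d,r["mask"],cal); h=C[(C[:,2]>.045)&(C[:,2]<.062)]
    print("handle",cv2.minAreaRect(h[:,:2].astype(np.float32)),np.percentile(h[:,2],[5,50,95]))
robot.goto(D(-.03,-.02,.24),RY); p=deckplates(); p=plane("wrist","plate1",.1,.15); save("w9",p); st()
E
```

```text
set t 71.7 deck [-0.0829 -0.0059  0.0341] w 0.0161 F deck [-0.1  0.5 -1.5]
handle ((0.40618541836738586, -0.3868887424468994), (0.020227737724781036, 0.10979299992322922), 46.241756439208984) [0.0523812  0.05547574 0.05685152]
wrist 0.65 deckplate [-0.0103 -0.0087] [0.066  0.0754] 0.8 z [0.0216 0.0232 0.0246] [313. 146.]
wrist 0.62 deckplate [0.0039 0.0884] [0.076  0.0654] 89.9 z [0.0214 0.0231 0.0246] [219. 131.]
wrist plate1 0.88 4048 med [0.5301 0.2734 0.1132] slope [-0.     0.     0.113] [314. 146.]
wrist plate1 0.82 4386 med [0.5037 0.3652 0.1132] slope [-0.006  0.012  0.113] [219. 131.]
 t 82.6 deck [-0.0299 -0.0206  0.2399] w 0.0853 F deck [0.2 0.7 0.6]
```

View pics/w9.png

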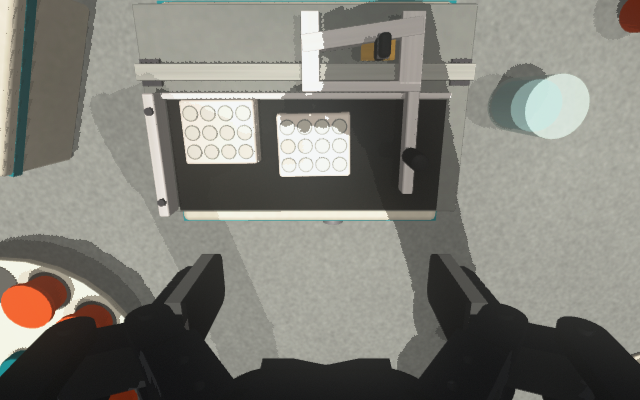

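Both plates are flat and apart: A at (.004,.088), B at (-.010,-.009). Now I'll slide the bar up by its post.

```bash
python3 - <<'E'
from h import *
def fy(): return float(np.array(robot.get_state()["wrist_force"])[:2]@DY)
robot.goto(D(-.0196,-.1075,.14),RX); robot.move_straight(D(-.0196,-.1075,.034),speed=.12); st("down")
robot.close(50); st("grip")
robot.move_straight(D(-.0196,-.06,.034),speed=.06); st("mid")
y=-.018; robot.move_straight(D(-.0196,y,.034),speed=.05); st("near")
while y<.0:
    y+=.0015; robot.move_straight(D(-.0196,y,.034),speed=.02); robot.hold(.1); f=fy(); print(round(y,4),round(f,1))
    if f<-14: break
st("closed"); robot.open_jaws(); robot.move_straight(D(-.0196,y,.14),speed=.15)
robot.goto(D(-.03,.0,.24),RY); p=deckplates(); save("w10",p)
cal=get_calibration("wrist");p,d=capture("wrist")
X=cloud("wrist",d,np.ones_like(d,bool),cal); L=np.array([toD(x) for x in X[X[:,2]<.165]])
po=(L[:,2]>.058)&(abs(L[:,0]+.02)<.02)&(L[:,1]<.1); print("post",np.percentile(L[po],[1,50,99],axis=0).round(4).tolist())
tab=(L[:,2]>.055)&(abs(L[:,0]-.08)<.03);print("tab",np.percentile(L[tab],[1,50,99],axis=0).round(4).tolist()); st()
E
```

```text
down t 85.0 deck [-0.0191 -0.1073  0.0348] w 0.0853 F deck [-0.8 -0.3  0.1]
grip t 85.6 deck [-0.0202 -0.1075  0.0343] w 0.0166 F deck [-4.7 -1.   5.2]
mid t 86.6 deck [-0.0202 -0.0591  0.0342] w 0.0165 F deck [-5.9  1.7  5.8]
near t 87.6 deck [-0.0202 -0.0176  0.0342] w 0.0164 F deck [-3.5 -0.5  6.8]
-0.0165 -1.2
-0.015 -1.9
-0.0135 -2.6
-0.012 -2.6
-0.0105 -3.0
-0.009 -2.1
-0.0075 -2.2
-0.006 -4.9
-0.0045 -10.1
-0.003 -14.6
closed t 91.1 deck [-0.0201 -0.0073  0.0342] w 0.0163 F deck [ -9.8 -14.6  13.8]
wrist 0.97 deckplate [-0.0096  0.035 ] [0.0759 0.0661] 89.3 z [0.0215 0.0231 0.0246] [292. 143.]
wrist 0.85 deckplate [0.0044 0.1101] [0.0775 0.0648] 88.8 z [0.0216 0.0231 0.0246] [215. 130.]
post [[-0.0284, -0.0168, 0.0595], [-0.0196, -0.0085, 0.0646], [-0.0117, -0.0008, 0.0663]]
tab [[0.0726, 0.0223, 0.0565], [0.0821, 0.0269, 0.0598], [0.0914, 0.032, 0.0621]]
 t 94.0 deck [-3.010e-02 -2.000e-04  2.394e-01] w 0.0855 F deck [-0.3 -0.6  0.5]
```

View pics/w10.png

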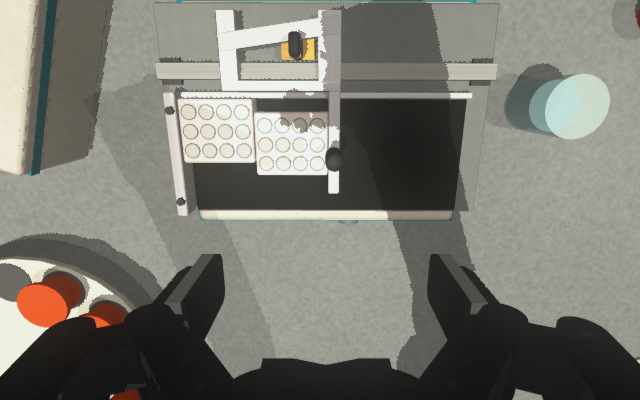

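The row is closed up: plates at y = .110 and .035, bar centre at -.008, tab at (.082,.027). Now I'll push the wedge home.

```bash
python3 - <<'E'
from h import *
def fy(): return float(np.array(robot.get_state()["wrist_force"])[:2]@DY)
robot.goto(D(.082,.027,.12),RY); robot.move_straight(D(.082,.027,.030),speed=.12)
robot.close(50); st("grip")
robot.move_straight(D(.079,.048,.030),speed=.05); st("near")
y=.048
while y<.075:
    y+=.0015; robot.move_straight(D(.0785,y,.030),speed=.02); robot.hold(.1); f=fy(); print(round(y,4),round(f,1),end="; ")
    if f<-24: break
robot.hold(.2); st("home"); robot.open_jaws(); st("open"); robot.move_straight(D(.079,y,.14),speed=.15)
robot.goto(D(-.03,.0,.24),RY); p=deckplates(); save("w11",p)
cal=get_calibration("wrist");p,d=capture("wrist")
X=cloud("wrist",d,np.ones_like(d,bool),cal); L=np.array([toD(x) for x in X[X[:,2]<.165]])
po=(L[:,2]>.058)&(abs(L[:,0]+.02)<.02)&(L[:,1]<.1); print("post",np.percentile(L[po],[1,50,99],axis=0).round(4).tolist())
tab=(L[:,2]>.055)&(abs(L[:,0]-.08)<.03);print("tab",np.percentile(L[tab],[1,50,99],axis=0).round(4).tolist()); st()
E
```

```text
grip t 96.3 deck [0.0821 0.0271 0.0302] w 0.0088 F deck [-0.8  0.6  0.6]
near t 96.9 deck [0.0788 0.0495 0.0301] w 0.0092 F deck [0.1 0.7 2.5]
0.0495 1.8; 0.051 -1.3; 0.0525 -1.9; 0.054 -2.9; 0.0555 -4.6; 0.057 -7.2; 0.0585 -9.5; 0.06 -11.9; 0.0615 -14.3; 0.063 -16.7; 0.0645 -19.8; 0.066 -22.8; 0.0675 -24.6; home t 101.6 deck [0.0786 0.058  0.03  ] w 0.0092 F deck [ -7.  -24.6  15.8]
open t 102.3 deck [0.0785 0.0676 0.03  ] w 0.0856 F deck [-0.8 -0.8 -0.8]
wrist 0.95 deckplate [-0.0092  0.0356] [0.076  0.0654] 90.0 z [0.0216 0.0232 0.0245] [294. 144.]
wrist 0.56 deckplate [0.0038 0.1113] [0.0767 0.0653] 89.8 z [0.0214 0.0231 0.0245] [217. 132.]
post [[-0.028, -0.0171, 0.0584], [-0.0193, -0.0088, 0.0644], [-0.0117, -0.0004, 0.0664]]
tab [[0.0686, 0.0519, 0.0557], [0.0781, 0.0565, 0.0598], [0.0878, 0.0618, 0.0618]]
 t 104.1 deck [-0.0297  0.0005  0.2384] w 0.0855 F deck [ 0.4 -0.3 -0.4]
```

View pics/w11.png

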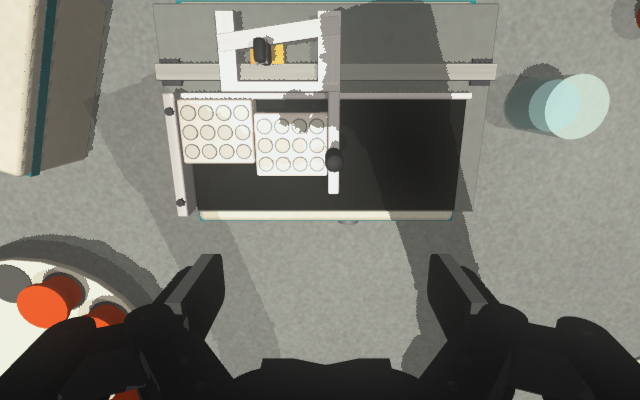

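The tab sits 59 mm ahead of the bar's face and x is 78 mm, so the wedge is on the rail and was pushed with 25 N. The plates and bar haven't moved, and the lifter was checked on its rest. I'll hand in.

```bash
python3 - <<'E'
from h import *
robot.hold(.5); st(); print(robot.sign_off())
E
```

```text
t 104.6 deck [-0.03  0.    0.24] w 0.0854 F deck [ 0.4  0.3 -0.9]
the job is handed in; nothing more can be done
None
```

The job was handed in at 104.6 s of robot time, with both spot plates (only two were present) on the platform, closed up and clamped. `sign_off` gave no verdict.

- **Clamp opened:** I pulled the wedge free by its tab and drew the bar back with it.
- **Plates loaded:** I carried both plates over on the lifter. While I worked on the second, the first was knocked about 30 mm aside on the deck. The second then came down leaning 18.6° on its edge. I picked up the lifter again, raised and levelled the leaning plate, and set it down clear of the first.
- **Closed and jammed:** I laid the lifter home, slid the bar up with about 15 N, and pushed the wedge home with about 25 N.

**Last checks:**

| Item | Reading |
|---|---|
| First plate (deck frame) | (0.004, 0.111) m, flat |
| Second plate (deck frame) | (-0.009, 0.036) m, flat |
| Spacing between plates | 76 mm, no visible gap to fence or bar |
| Bar | did not move when the wedge was pushed or released |
| Wedge tab | 59 mm ahead of the bar's face, against 56 mm where it meets the rail |
| Lifter handle | within 1 mm of its starting place after the second return, level |

- **Not measured:** The wedge's force on the rail cannot be read directly; I judged it from the push and from the wedge staying put.
- **Bystanders:** I did not measure the beaker or the cup again at the end. The beaker stands upright in the last picture and nothing touched either one.

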